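# Two-button start of a tile press

### The job

The clay tile is waiting on the press's pulled-out tray: push the tray by its yellow plate all the way into the tile press until it stops. Then start the press: with one fingertip on each of the two green buttons, press both fully down at the same moment (never one alone), keep both down for three seconds, then let both come up and move clear. Touch only: do not grasp, lift or shift the button station, leave the red button unpressed, and leave the pottery and brush around where they are.

Things in the scene. Friction and masses are not known exactly. Their poses are not given: they have to be found in the camera images.
- press: Green tile press bolted to the table. Its origin is at table height, on the press's centre line, in the plane where the front face of the tray's yellow plate stands when the tray is home. Its x axis points horizontally into the press (the direction in which the tray is pushed), y to the left when facing it, z up. The press's body, 180 mm wide, begins 10 mm past the origin; its overhanging head (225 to 305 mm high) and steel platen begin 110 mm past it.
- tray (a joint): How far the aluminium tray is pulled out of the press, in m: 0 = fully home against its stop, at most 0.11. The tray slides stiffly (about 2 N of friction) and stays where it is left.
- tray_push (a point): Centre of the front face of the upright yellow plate on the near end of the tray, 58 mm above the table; it moves with the tray. The plate is 110 mm wide, 8 mm thick and spans heights 29 to 79 mm. Push it along the press's x axis. There is nothing below the plate or in front of it.
- console: Grey start station, a 0.95 kg box 130 mm (x) by 170 mm (y), top face 50 mm above the table, standing loose on rubber feet. Origin at the centre of its underside, z up, the two green buttons side by side along its y axis, 22 mm to the -x side of its centre.
- start_left_top (a point): Centre of the top of the left (station +y) green button when up, 74 mm above the table; moves with the button. Round cap, 28 mm across, standing 12 mm above its black collar (44 mm across). The two green buttons' centres are 64 mm apart, with a 36 mm gap between the caps; a flat white dot lies between them, well below the caps.
- start_right_top (a point): The same for the right (station -y) green button.
- start_left (a joint): How far the left green button is pressed, in m: 0 = up, 0.008 = fully down. It springs back; it begins to move at 0.75 N and is fully down at 2.5 N.
- start_right (a joint): The same for the right green button.
- stop (a joint): How far the red stop button is pressed, in m (0 = up, 0.005 = down). The red button, 28 mm across, in a yellow collar, is on the same station, 60 mm farther in its x and 50 mm to its -y side; its top is 71 mm above the table. Not to be pressed.
- vase: Loose green-grey stoneware vase, 68 mm wide, 96 mm tall, behind the start station; leave it alone. Origin at its underside.
- cup: Loose pale stoneware cup, 66 mm wide, 70 mm tall, behind the start station; leave it alone. Origin at its underside.
- mug: Loose sandy mug with a handle, 68 mm wide, 75 mm tall, beside the press; leave it alone. Origin at its underside.
- brush: Loose wooden brush lying flat, 150 mm long, beside the press; leave it alone. Origin at its underside.
- bowl: Loose blue bowl, 80 mm wide, 45 mm tall, between the press and the station, nearer the robot; leave it alone. Origin at its underside.
- jar: Loose brown glaze jar with a black cap, 60 mm wide, 85 mm tall, at the left or right side; leave it alone. Origin at its underside.
- goblet: Loose pale goblet, 74 mm wide, 100 mm tall, at the other side; leave it alone. Origin at its underside.
Mind the look-alikes: they are no part of the job. What is shaped like the console but blue or orange is not meant.

How it is judged:
By the outcome, as a careful person would: the job done as asked, in the order asked, and still so for the second after the job is handed in, with the robot touching nothing.
It also fails if it takes over 58 s, if anything falls off the work surface, if the arm or the gripper's body presses on something with over 40 N, if the wrist force passes 120 N, or if a joint passes its speed limit or range.

### The arm

A 7-joint arm with a two-finger parallel gripper is mounted at the origin on the work surface. World frame = base frame: x ahead of the robot, y to its left, z up, the work surface at z = 0. Lengths are in mm, angles in rad, forces in N, time in s.
With the tool pointing down it reaches from about 425 to 1025 mm from the base axis. Payload 3.6 kg.
Tool frame: the origin (TCP) lies on the centre line of the jaws, within the pads' length; the fingertips stand 25 mm ahead of it and the grasp point (between the pads) lies 6 mm ahead of it (tcp_to_tips is the z of the fingertips in the tool frame, in mm); z points along the fingers, y is the line along which they close (so a half turn about z gives the same grasp; the last joint's range is limited). The gripper opens to 85 mm and grips with 20 to 120 N. Pads are 22 mm wide; open, the fingers measure 114 mm over their backs; the gripper's body (76 mm by 85 mm) begins 54 mm behind the grasp point. The pads swing forward as they close: fully open they stand 13 mm farther back than shut.
Start: joints at [-1.349, 0.591, 0.048, 1.609, -0.033, 0.943, -0.034], TCP at [225.163, 689.153, 256.302] pointing down, gripper open.
Joint ranges: [-2.69, 2.69], [-0.47, 2.24], [-1.27, 1.36], [0.19, 2.51], [-1.53, 4.68], [0.08, 2.07], [-3.09, 3.09]. Speed limits (rad/s): [2.57, 2.57, 3.14, 3.14, 3.14, 3.14, 3.14].

### API

Orientations are given as [roll, pitch, yaw] about the fixed x, y, z axes, in that order (R = Rz(yaw) Ry(pitch) Rx(roll)).
In Python, from station import * gives the robot as it stands.
- The arm moves only by the tool send_rows, never from a script. Its argument "plan" is text: rows parted by semicolons, each of 7 numbers parted by spaces: the shift along the tool's x, y, z in m, then the turn, a rotation vector about the tool's x, y, z in degrees, then the gripper's target within -1 to 1 (fully open at 1, half-way at 0, shut at -1). In form: x y z ax ay az jaw; .... A call has 1 to 12 rows; each row shifts and turns the commanded pose from where the row before left it, along the tool's axes as they then stand; what a row does not reach is not made up. A row lasts 1/12 s, in which the tool goes at most 41.7 mm and 7.16 degrees, less where a joint would pass 70% of its speed; a pose out of reach is approached as far as the arm can. A call is refused whole if a number of a shift passes 0.0417 or a number of a turn 7.16, either way. A call with a gripper value outside its range is refused whole. The fingers move at their own pace and stop on an object; "grip_force" is the grip in N (left out, the last holds). Time passes only in rows, so rows that do not move let the fingers close. It gives the time, the measured TCP pose, the force, the opening and the grip force at its end, in the units of the state.
- sense(): the state, without advancing time (a new reading comes with each control period).
- grab_frame(name): name is "scene" or "side" or "wrist"; returns a dict with "frame" (420x560x3 uint8, blue, green, red), "vertical_fov" (degrees; the focal length in pixels is half the picture's height over the tangent of half this angle, whatever the lens; pixels are square), "cx", "cy" (the principal point, pixels), "extrinsics" (4x4, takes a point from world to camera coordinates). Camera axes: x right, y down, z forward; pixel columns grow to the right and rows downward; lengths in mm; the calibration is good to about 2 mm. The wrist camera is an equidistant fisheye: a pixel r from the principal point sees the ray r / f radians off the axis. A picture is of the moment at which its call begins. There is no depth.
- sign_off(): hands the job in; it is judged then, once.
The state is a dict: "time_s": time; "joint_positions": joint angles; "joint_velocities": joint speeds; "joint_torque": joint torques, N m; "tool_pos": TCP position; "orientation": TCP orientation; "force": force on the tool from outside, world axes, zero at the start; "torque": the same for the moment, N m; "gripper_width": finger opening in mm; "grasp_force": force on a finger pad.
Only numpy, scipy, OpenCV 4.12 (cv2) and the standard library are available. Lean on these libraries where they do the work, as an engineer would, in place of code of your own. Each camera call takes 0.05 s, during which the arm holds its last target. There are 200 camera calls.

## Working session

There is one attempt and no reset: what is moved stays moved. The work goes in short steps, Python scripts to look and compute and a tool call to move; the robot and the scene stay as the last step left them, time stands still between calls to the robot, and variables do not carry over. Pictures are saved under pics/ and viewed, at most 13 in all, crops included, and the job is handed in when it is done.

Besides the shell and the picture viewer there is one more tool, called after ">>>" as name(argument=value, ...) on one line, values as JSON. send_rows: Moves the arm, as the interface text tells. Its arguments: {"type":"object","properties":{"plan":{"type":"string"},"grip_force":{"type":"number"}},"required":["plan"]}

```bash
mkdir -p pics; cat > h.py <<'E'
from station import *
import numpy as np, cv2
from scipy.spatial.transform import Rotation as Rn
def snap(n,f=None):
    g=grab_frame(n)
    if f: cv2.imwrite('pics/'+f,g['frame'])
    return g
def ray(g,u,v,fish=False):
    h=g['frame'].shape[0]; f=h/2/np.tan(np.radians(g['vertical_fov'])/2)
    x,y=u-g['cx'],v-g['cy']
    if fish:
        r=np.hypot(x,y); t=r/f; d=np.array([x/r*np.sin(t),y/r*np.sin(t),np.cos(t)])
    else: d=np.array([x/f,y/f,1.])
    E=np.array(g['extrinsics']); R,t=E[:3,:3],E[:3,3]
    d=R.T@d; return -R.T@t, d/np.linalg.norm(d)
def plane(g,u,v,z,fish=False):
    o,d=ray(g,u,v,fish); return o+d*(z-o[2])/d[2]
def tri(a,b):
    (o1,d1),(o2,d2)=a,b
    s=np.linalg.lstsq(np.c_[d1,-d2],o2-o1,rcond=None)[0]
    p,q=o1+d1*s[0],o2+d2*s[1]; return (p+q)/2,np.linalg.norm(p-q)
E
python3 - <<'E'
from h import *
a=snap('scene','s0.png');b=snap('side','d0.png');c=snap('wrist','w0.png')
for g in(a,b,c):print(g['vertical_fov'],g['cx'],g['cy'],np.round(g['extrinsics'],3).tolist())
print(sense())
E
```

```text
43.529408831802954 283.44767606515535 212.7841058454546 [[0.149, 0.989, -0.012, -68.51], [0.828, -0.131, -0.545, -356.46], [-0.54, 0.071, -0.838, 2037.967], [0.0, 0.0, 0.0, 1.0]]
47.28025618833762 272.31391734178914 218.9100095697401 [[0.959, -0.284, -0.001, -474.133], [-0.214, -0.72, -0.66, 140.186], [0.187, 0.633, -0.752, 1637.784], [0.0, 0.0, 0.0, 1.0]]
65.70646984690485 278.10199531360007 206.72401924542208 [[0.311, 0.951, -0.002, -722.804], [0.901, -0.294, 0.318, -40.964], [0.302, -0.101, -0.948, 381.434], [0.0, 0.0, 0.0, 1.0]]
{'time_s': 0.15, 'joint_positions': array([-1.34853119,  0.59193184,  0.04831221,  1.60957002, -0.03334729,
        0.94269452, -0.03366888]), 'joint_velocities': array([-0.00058001, -0.00297315, -0.00020126, -0.00522592, -0.00107939,
       -0.00015057, -0.00017431]), 'joint_torque': array([ 2.63077120e-03, -5.49245024e+01,  1.54940251e+00, -1.98455197e+01,
        9.52461414e-03,  5.65258262e-03,  5.51556582e-06]), 'tool_pos': array([224.92876355, 688.57313988, 255.37073126]), 'orientation': array([-3.13979536e+00,  6.40944767e-05,  2.82590795e+00]), 'force': array([ 0.26335732,  0.17905942, -0.11515642]), 'torque': array([0.03224923, 0.06437719, 0.03860137]), 'grasp_force': 0.0, 'gripper_width': 85.15883483977004}
```

View pics/s0.png

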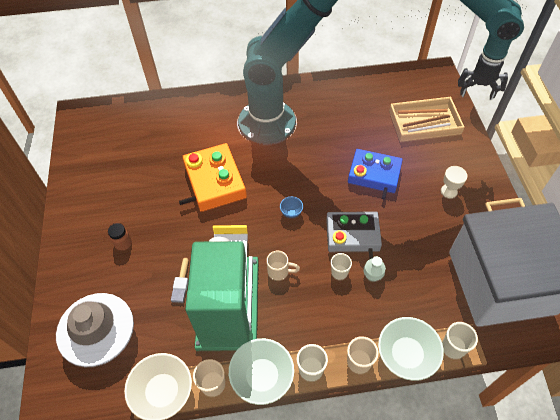

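View pics/d0.png

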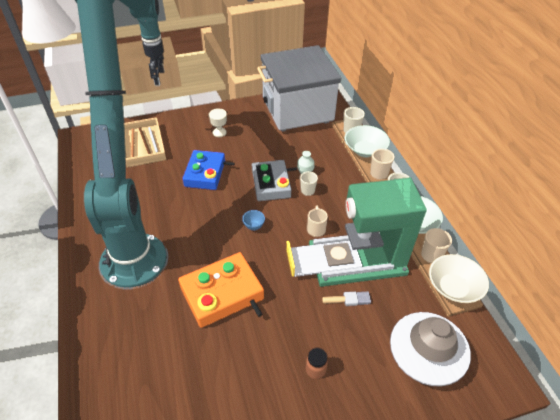

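The scene shows the grey console at about (353,230), with green buttons at (344,220) and (364,220) and red at (340,237). The yellow plate is at (230,230) with the press behind it. In the side view the plate is at (291,258) and the console at (271,180), with greens at (264,168) and (267,178).

```bash
python3 - <<'E'
from h import *
gs={'scene':snap('scene'),'side':snap('side')}
roi={'scene':dict(con=(322,205,386,252),pl=(205,220,252,245)),'side':dict(con=(248,155,296,203),pl=(280,238,305,278))}
R={}
for n,g in gs.items():
    hsv=cv2.cvtColor(g['frame'],cv2.COLOR_BGR2HSV)
    for what,key,lo,hi in(('green','con',(50,90,50),(75,255,255)),('red','con',(0,150,100),(8,255,255)),('yel','pl',(20,130,120),(34,255,255))):
        x0,y0,x1,y1=roi[n][key]
        m=cv2.inRange(hsv[y0:y1,x0:x1],lo,hi)
        k,l,s,c=cv2.connectedComponentsWithStats(m)
        for i in range(1,k):
            if s[i,4]>15: print(n,what,s[i]+[x0,y0,0,0,0],c[i]+[x0,y0])
            if what=='yel' and s[i,4]>60:
                cn=cv2.findContours((l==i).astype('uint8'),0,1)[0][0]; print(cv2.boxPoints(cv2.minAreaRect(cn))+[x0,y0], cv2.approxPolyDP(cn,2,True).reshape(-1,2)+[x0,y0])
    x0,y0,x1,y1={'scene':(180,200,400,270),'side':(230,140,340,300)}[n]
    cv2.imwrite(f'pics/z_{n}.png',cv2.resize(g['frame'][y0:y1,x0:x1],None,fx=3.5,fy=3.5,interpolation=2))
a,b=[cv2.imread(f'pics/z_{n}.png') for n in gs]
E
```

```text
scene green [340 215   9   9  62] [343.69354839 219.17741935]
scene green [360 215   8   9  60] [363.46666667 218.98333333]
scene red [336 232   8   8  48] [339.39583333 235.375     ]
scene yel [213 225  35   9 303] [229.7029703  229.01320132]
[[213. 225.]
 [247. 225.]
 [247. 233.]
 [213. 233.]] [[213 225]
 [214 233]
 [247 233]
 [246 225]]
side green [260 164   9   7  50] [263.74 167.14]
side green [262 175   9   8  57] [266.03508772 178.59649123]
side red [280 178   6   5  24] [282.5        180.16666667]
side yel [286 241   9  36 132] [289.78787879 257.81818182]
[[284.43763733 241.29759598]
 [288.94091988 240.43982697]
 [295.61925697 275.50108719]
 [291.11597443 276.3588562 ]] [[286 241]
 [293 276]
 [290 246]]
```

View pics/z_side.png

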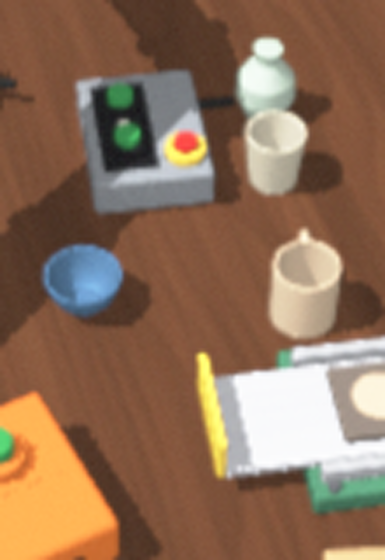

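View pics/z_scene.png

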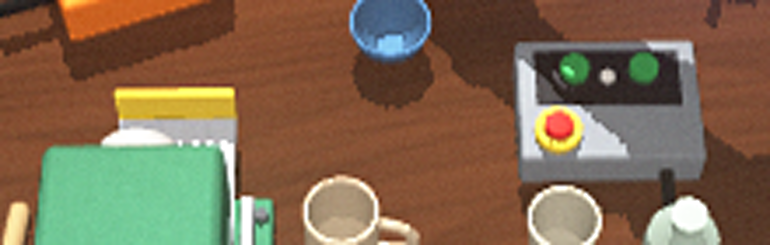

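The crops confirm the set-up: red sits at station +x, -y, and the tray is pulled out with its plate upright. Next, the triangulation.

```bash
python3 - <<'E'
from h import *
a,b=snap('scene'),snap('side')
T=lambda p,q:tri(ray(a,*p),ray(b,*q))
r=lambda *x:print(*[np.round(i,1) for i in x])
P={}
for n,p,q in(('L',(363.5,219),(263.7,167.1)),('R',(343.7,219.2),(266,178.6)),('red',(339.4,235.4),(282.5,180.2)),('plateL',(247,225),(286,240.5)),('plateR',(213,225),(290.5,276.5)) ):
    r(n,*T(p,q)); 
    z=79 if 'p' in n else 71; r('  planes',plane(a,*p,z),plane(b,*q,z))
for g in(a,b): r(ray(g,280,210)[0])
E
```

```text
Traceback (most recent call last):
numpy._core._exceptions._UFuncNoLoopError: ufunc 'multiply' did not contain a loop with signature matching types (dtype('<U1'), dtype('float64')) -> None
```

```bash
python3 - <<'E'
from h import *
a,b=snap('scene'),snap('side')
T=lambda p,q:tri(ray(a,*p),ray(b,*q))
r=lambda *x:print(*[i if isinstance(i,str) else np.round(i,1) for i in x])
for n,p,q in(('L',(363.5,219),(263.7,167.1)),('R',(343.7,219.2),(266,178.6)),('red',(339.4,235.4),(282.5,180.2)),('plateL',(247,225),(286,240.5)),('plateR',(213,225),(290.5,276.5)) ):
    r(n,*T(p,q)); 
    z=79 if 'p' in n else 71; r('  planes',plane(a,*p,z),plane(b,*q,z))
for g in(a,b): r(ray(g,280,210)[0])
s=sense(); r(s['tool_pos']); print(s['orientation'],s['time_s'])
E
```

```text
L [535.9 253.6  63.5] 1.6
  planes [541.1 251.1  71. ] [533.4 246.6  71. ]
R [526.7 189.8  63.6] 1.5
  planes [531.8 187.6  71. ] [524.3 183.2  71. ]
red [584.  163.7  63.2] 2.2
  planes [589.4 161.3  71. ] [581.  157.4  71. ]
plateL [ 506.  -124.1   73.7] 1.6
  planes [ 510.  -124.7   79. ] [ 504.2 -127.3   79. ]
plateR [ 478.1 -240.3   46.2] 14.8
  planes [ 493.  -232.6   79. ] [ 474.2 -268.4   79. ]
[1406.5 -124.5 1513.7]
[  178.5 -1069.9  1322.9]
[225.2 689.1 256.2]
[-3.14139972e+00  1.90157415e-05  2.82574713e+00] 0.45
```

>>> send_rows(plan="0 0 0 0 0 -4.55 -1;0 0 0 0 0 -4.55 -1;-.024 -.032 0 0 0 0 -1;-.024 -.032 0 0 0 0 -1;-.024 -.032 0 0 0 0 -1;-.024 -.032 0 0 0 0 -1;-.024 -.032 0 0 0 0 -1;-.024 -.032 0 0 0 0 -1;-.024 -.032 0 0 0 0 -1;-.024 -.032 0 0 0 0 -1;-.024 -.032 0 0 0 0 -1;-.024 -.032 0 0 0 0 -1")

```text
time_s: 1.45
tool_pos: [412.9, 333.9, 256.7]
orientation: [3.141, 0.001, 2.985]
force: [-0.1, 0.4, -1.4]
gripper_width: 0.3
grasp_force: 0.0
```

```bash
cat >> h.py <<'E'
def to(x,y,z,yaw):
    s=sense(); R=Rn.from_euler('xyz',s['orientation']).as_matrix()
    d=R.T@(np.array([x,y,z])-s['tool_pos'])
    rv=Rn.from_matrix(R.T@Rn.from_euler('xyz',[np.pi,0,yaw]).as_matrix()).as_rotvec(degrees=True)
    print('t',round(s['time_s'],2),'pos',np.round(s['tool_pos'],1),'ori',np.round(s['orientation'],3),'F',np.round(s['force'],1),'w',round(s['gripper_width'],1))
    print('shift mm',np.round(d,1),'norm',round(np.linalg.norm(d)),'turn',np.round(rv,2))
E
python3 - <<'E'
from h import *
to(470,215,250,2.99)
E
```

```text
t 1.45 pos [412.9 333.9 256.7] ori [3.141e+00 1.000e-03 2.985e+00] F [-0.1  0.4 -1.4] w 0.3
shift mm [ -74.9 -108.5    6.7] norm 132 turn [ 0.04  0.04 -0.3 ]
```

>>> send_rows(plan="-.019 -.027 0 0 0 0 -1;-.019 -.027 0 0 0 0 -1;-.019 -.027 0 0 0 0 -1;-.019 -.027 0 0 0 0 -1;0 0 0 0 0 0 -1;0 0 0 0 0 0 -1")

```text
time_s: 1.95
tool_pos: [471.6, 214.6, 256.6]
orientation: [-3.141, 0.001, 2.979]
force: [-1.2, 0.9, -0.5]
gripper_width: -0.1
grasp_force: 0.0
```

```bash
cat >> h.py <<'E'
def blobs(g,lo,hi,mn=60):
    m=cv2.inRange(cv2.cvtColor(g['frame'],cv2.COLOR_BGR2HSV),lo,hi)
    k,l,s,c=cv2.connectedComponentsWithStats(m)
    return [(s[i],c[i],(l==i).astype('uint8')) for i in range(1,k) if s[i,4]>mn]
E
python3 - <<'E'
from h import *
g=snap('wrist','w1.png')
for n,lo,hi in(('green',(50,90,40),(75,255,255)),('red',(0,150,80),(8,255,255))):
  for s,c,m in blobs(g,lo,hi): print(n,s,np.round(c,1),np.round(plane(g,*c,72,True),1))
to(500-75,-180,150,2.985)
E
```

```text
green [410   0  27  20 436] [423.5   8.2] [311.7 383.5  72. ]
green [309 225  28  29 638] [322.6 238.8] [531.7 250.1  72. ]
green [248 226  27  29 634] [261.2 239.9] [522.6 187.8  72. ]
green [ 60 285  37  49 696] [ 81.  302.6] [579.6 -67.1  72. ]
green [ 47 358  44  62 888] [ 68.2 387.9] [ 762.4 -208.2   72. ]
red [316  18  28  25 427] [328.1  28.9] [328.4 283.4  72. ]
red [236 277  12  22 180] [241.9 286.9] [575.5 156.3  72. ]
t 2.0 pos [470.8 216.6 256.5] ori [3.141 0.    2.983] F [0.6 1.2 0.2] w 0.3
shift mm [ -17.6 -398.9  106.3] norm 413 turn [ 0.03  0.02 -0.14]
```

View pics/w1.png

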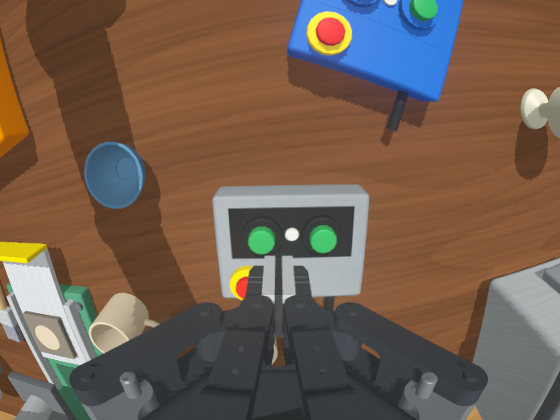

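The wrist view shows the console buttons at (261,240) and (323,239), with separation about 63 mm as expected. Moving on to the plate.

>>> send_rows(plan="-.0016 -.0363 .005 0 0 0 -1;-.0016 -.0363 .005 0 0 0 -1;-.0016 -.0363 .005 0 0 0 -1;-.0016 -.0363 .005 0 0 0 -1;-.0016 -.0363 .005 0 0 0 -1;-.0016 -.0363 .005 0 0 0 -1;-.0016 -.0363 .005 0 0 0 -1;-.0016 -.0363 .005 0 0 0 -1;-.0016 -.0363 .005 0 0 0 -1;-.0016 -.0363 .005 0 0 0 -1;-.0016 -.0363 .005 0 0 0 -1;0 0 0 0 0 0 -1")

```text
time_s: 3.0
tool_pos: [424.8, -186.2, 201.1]
orientation: [-3.138, 0.001, 2.976]
force: [0.0, 0.6, 0.1]
gripper_width: 0.1
grasp_force: 0.0
```

```bash
python3 - <<'E'
from h import *
g=snap('wrist','w2.png')
for s,c,m in blobs(g,(20,120,80),(34,255,255),150):
  cn=max(cv2.findContours(m,0,1)[0],key=len)
  print(s,np.round(c,1))
  for p in cv2.approxPolyDP(cn,3,True).reshape(-1,2): print(p,np.round(plane(g,*p,79,True),1),np.round(plane(g,*p,29,True),1))
to(500-75,-180,70,2.985)
E
```

```text
[ 97   0  38   7 185] [115.8   2.4]
[97  0] [ 224.6 -302.5   79. ] [ 199.9 -329.5   29. ]
[109   6] [ 234.6 -291.9   79. ] [ 212.  -316.7   29. ]
[134   0] [ 237.6 -269.4   79. ] [ 215.6 -289.5   29. ]
[ 293  259   67   34 1619] [329.8 274.6]
[293 260] [ 470.8 -182.5   79. ] [ 497.5 -184.5   29. ]
[294 265] [ 475.7 -182.4   79. ] [ 503.4 -184.4   29. ]
[302 265] [ 476.8 -175.8   79. ] [ 504.7 -176.4   29. ]
[308 271] [ 483.5 -171.5   79. ] [ 512.8 -171.2   29. ]
[311 292] [ 505.4 -171.6   79. ] [ 539.3 -171.3   29. ]
[359 287] [ 508.6 -128.6   79. ] [ 543.1 -119.3   29. ]
[348 259] [ 478.2 -136.5   79. ] [ 506.4 -128.9   29. ]
[234 261  30  34 469] [244.3 275.3]
[263 261] [ 467.7 -207.3   79. ] [ 493.7 -214.5   29. ]
[240 262] [ 465.7 -226.6   79. ] [ 491.2 -237.8   29. ]
[235 293] [ 495.8 -237.9   79. ] [ 527.6 -251.4   29. ]
[245 293] [ 497.  -229.1   79. ] [ 529.1 -240.7   29. ]
[248 271] [ 475.3 -221.7   79. ] [ 502.8 -231.9   29. ]
[254 265] [ 470.3 -215.5   79. ] [ 496.8 -224.4   29. ]
[263 265] [ 471.5 -208.1   79. ] [ 498.2 -215.4   29. ]
[548 260  12  31 236] [554.4 276.2]
[559 260] [539.5 121.5  79. ] [580.4 182.8  29. ]
[548 278] [560.1 107.7  79. ] [605.3 166.2  29. ]
[556 290] [584.4 130.7  79. ] [634.7 194.   29. ]
t 3.05 pos [ 425.4 -182.7  201.2] ori [-3.141  0.     2.979] F [ 0.8  0.4 -0.1] w -0.0
shift mm [  0.8   2.7 131.2] norm 131 turn [-0.05  0.03 -0.33]
```

View pics/w2.png

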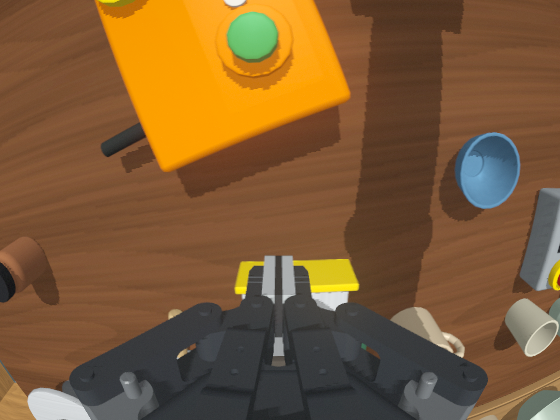

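Plate's front edge is about (491,-238) to (506,-129), 110 mm long as expected, with centre near (497,-183) and yaw near -0.14. Descending in front of it.

```bash
python3 - <<'E'
from h import *
to(457,-177,66,3.0016)
E
```

```text
t 3.05 pos [ 425.4 -182.7  201.2] ori [-3.141  0.     2.979] F [ 0.8  0.4 -0.1] w -0.0
shift mm [-30.2  10.9 135.2] norm 139 turn [-0.05  0.03 -1.28]
```

>>> send_rows(plan="-.010 .0036 .03 0 0 -1.28 -1;-.010 .0036 .03 0 0 0 -1;-.010 .0036 .03 0 0 0 -1;0 0 .03 0 0 0 -1;0 0 .015 0 0 0 -1;0 0 0 0 0 0 -1")

```text
time_s: 3.55
tool_pos: [456.2, -170.0, 63.5]
orientation: [3.139, -0.005, 3.012]
force: [-1.2, -0.5, -0.3]
gripper_width: 0.1
grasp_force: 0.0
```

>>> send_rows(plan="-.010 0 0 0 0 0 -1;-.010 0 0 0 0 0 -1;-.010 0 0 0 0 0 -1;-.010 0 0 0 0 0 -1;-.008 0 0 0 0 0 -1;-.008 0 0 0 0 0 -1;-.008 0 0 0 0 0 -1;-.008 0 0 0 0 0 -1")

```text
time_s: 4.22
tool_pos: [528.4, -183.5, 66.6]
orientation: [-3.142, -0.0, 3.007]
force: [-3.5, 0.2, 2.0]
gripper_width: -0.0
grasp_force: 1.3
```

```bash
python3 - <<'E'
from h import *
to(600,-197,66,3.0016)
g=snap('side','d1.png'); cv2.imwrite('pics/d1z.png',cv2.resize(g['frame'][200:300,260:420],None,fx=4,fy=4))
E
```

```text
t 4.22 pos [ 528.4 -183.5   66.6] ori [-3.142 -0.     3.007] F [-3.5  0.2  2. ] w -0.0
shift mm [-72.8  -3.8   0.5] norm 73 turn [-0.   -0.02  0.3 ]
```

View pics/d1z.png

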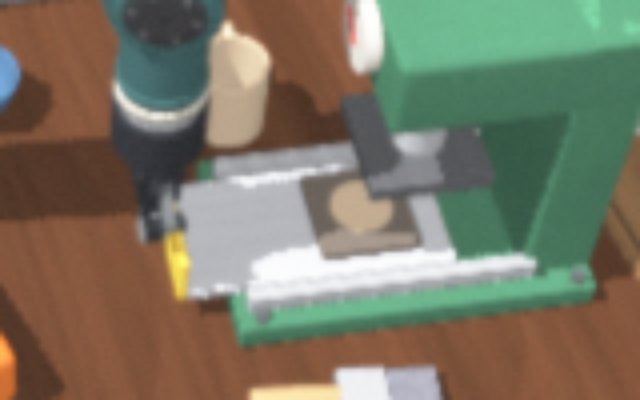

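The tray is being pushed: the fingers are on the plate, which is about 40 mm from the base front. Continuing, and slowing near the stop.

>>> send_rows(plan="-.007 0 0 0 0 0 -1;-.007 0 0 0 0 0 -1;-.007 0 0 0 0 0 -1;-.004 0 0 0 0 0 -1;-.003 0 0 0 0 0 -1;-.003 0 0 0 0 0 -1")

```text
time_s: 4.77
tool_pos: [558.8, -187.8, 66.2]
orientation: [-3.141, -0.0, 3.007]
force: [-1.9, -0.3, 0.2]
gripper_width: -0.3
grasp_force: 1.1
```

>>> send_rows(plan="-.003 0 0 0 0 0 -1;-.003 0 0 0 0 0 -1;-.003 0 0 0 0 0 -1")

```text
time_s: 5.02
tool_pos: [562.4, -188.2, 65.8]
orientation: [3.14, -0.011, 3.006]
force: [-13.5, 0.2, 10.2]
gripper_width: 0.3
grasp_force: 6.7
```

>>> send_rows(plan="-.003 0 0 0 0 0 -1;-.003 0 0 0 0 0 -1;-.003 0 0 0 0 0 -1")

```text
time_s: 5.27
tool_pos: [562.4, -188.2, 65.5]
orientation: [3.138, -0.03, 3.005]
force: [-27.0, 4.6, 25.7]
gripper_width: 0.2
grasp_force: 13.3
```

Hard stop at 27 N, so the tray is home. Backing off and rising.

>>> send_rows(plan=".014 0 0 0 0 0 -1;.02 0 0 0 0 0 -1;.03 0 0 0 0 0 -1;.03 0 -.02 0 0 0 -1;0 0 -.04 0 0 0 -1;0 0 -.04 0 0 0 -1;0 0 -.02 0 0 0 -.3;0 0 0 0 0 0 .1")

```text
time_s: 5.93
tool_pos: [487.8, -178.5, 191.4]
orientation: [-3.14, 0.013, 3.007]
force: [0.6, -0.2, 0.6]
gripper_width: 23.1
grasp_force: 0.0
```

```bash
python3 - <<'E'
from h import *
to(480,215,195,2.996)
g=snap('side'); cv2.imwrite('pics/d2z.png',cv2.resize(g['frame'][200:300,260:420],None,fx=4,fy=4))
E
```

```text
t 5.93 pos [ 487.8 -178.5  191.4] ori [-3.14   0.013  3.007] F [ 0.6 -0.2  0.6] w 23.1
shift mm [ 60.5 388.9  -5. ] norm 394 turn [-0.08  0.76  0.63]
```

View pics/d2z.png

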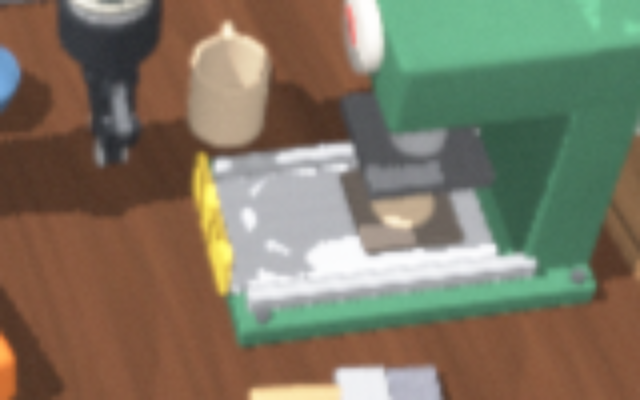

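Plate now stands right at the base front, so the tray is home. On to the console.

>>> send_rows(plan=".0055 .0354 0 0 0 .6 .176;.0055 .0354 0 0 0 0 .176;.0055 .0354 0 0 0 0 .176;.0055 .0354 0 0 0 0 .176;.0055 .0354 0 0 0 0 .176;.0055 .0354 0 0 0 0 .176;.0055 .0354 0 0 0 0 .176;.0055 .0354 0 0 0 0 .176;.0055 .0354 0 0 0 0 .176;.0055 .0354 0 0 0 0 .176;.0055 .0354 0 0 0 0 .176;0 0 0 0 0 0 .176")

```text
time_s: 6.98
tool_pos: [479.2, 227.0, 185.4]
orientation: [3.136, 0.001, 3.009]
force: [0.2, 0.6, 0.4]
gripper_width: 50.0
grasp_force: 0.0
```

>>> send_rows(plan="0 0 0 0 0 0 .176;0 0 0 0 0 0 .176;0 0 0 0 0 0 .176")

```text
time_s: 7.23
tool_pos: [479.2, 215.2, 185.6]
orientation: [-3.14, -0.001, 2.995]
force: [0.3, -0.1, -0.6]
gripper_width: 50.7
grasp_force: 0.0
```

```bash
python3 - <<'E'
from h import *
g=snap('wrist','w3.png')
P=[]
for s,c,m in blobs(g,(50,90,40),(75,255,255)):
  p=plane(g,*c,72.5,True); print(s,np.round(c,1),np.round(p,1))
  if 500<p[0]<560 and 150<p[1]<280:P.append(p)
M=(P[0]+P[1])/2; d=P[0]-P[1]; d*=np.sign(d[1]); yaw=np.pi-np.arctan2(d[0],d[1])
print(M,np.linalg.norm(d),yaw)
to(M[0],M[1],120,yaw)
E
```

```text
[237 250  34  36 969] [253.4 267.2] [522.1 187.5  72.5]
[314 250  30  34 543] [324.8 264.2] [528.  245.3  72.5]
[   0  295   72   57 1036] [ 46.5 317.5] [565.5 -61.2  72.5]
[ 30 411  12   9  61] [ 34.9 416. ] [ 788.2 -254.4   72.5]
[525.02937285 216.40035868  72.5       ] 58.01458991182029 3.0393514403441295
t 7.28 pos [479.4 214.9 185.8] ori [-3.140e+00 -1.000e-03  2.994e+00] F [-0.1  0.3 -0.1] w 50.0
shift mm [-45.    8.3  65.7] norm 80 turn [-0.07 -0.04 -2.6 ]
```

View pics/w3.png

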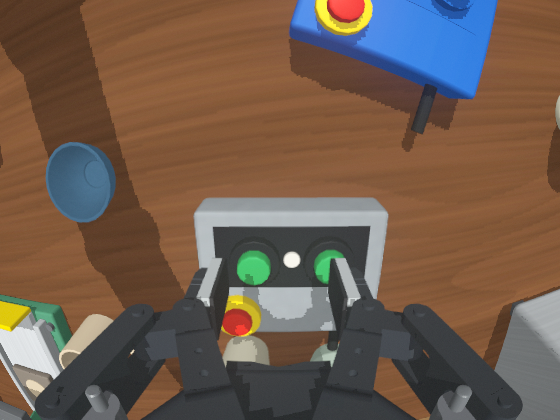

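```bash
python3 - <<'E'
from h import *
to(527.5,218.5,112,2.9966)
E
```

```text
t 7.28 pos [479.4 214.9 185.8] ori [-3.140e+00 -1.000e-03  2.994e+00] F [-0.1  0.3 -0.1] w 50.0
shift mm [-47.1  10.7  73.7] norm 88 turn [-0.08 -0.03 -0.15]
```

>>> send_rows(plan="-.0157 .0036 .018 -.04 0 -.15 .176;-.0157 .0036 .018 -.04 0 0 .176;-.0157 .0036 .018 0 0 0 .176;0 0 .018 0 0 0 .176;0 0 0 0 0 0 .176;0 0 0 0 0 0 .176;0 0 0 0 0 0 .176;0 0 0 0 0 0 .176")

```text
time_s: 7.95
tool_pos: [527.7, 220.5, 115.4]
orientation: [3.139, 0.001, 2.999]
force: [0.3, 0.3, -0.0]
gripper_width: 50.3
grasp_force: 0.0
```

```bash
python3 - <<'E'
from h import *
to(527.5,218.5,100,2.9966)
g=snap('wrist'); h=snap('side')
a=cv2.resize(g['frame'][200:350,180:400],(550,375)); b=cv2.resize(h['frame'][140:215,235:310],(375,375))
b=cv2.resize(b,(250,375)) if 0 else b
cv2.imwrite('pics/w4.png',cv2.resize(np.hstack([a,b]),(800,324)))
E
```

```text
t 7.95 pos [527.7 220.5 115.4] ori [3.139e+00 1.000e-03 2.999e+00] F [ 0.3  0.3 -0. ] w 50.3
shift mm [-0.  -2.  15.4] norm 16 turn [0.12 0.07 0.11]
```

View pics/w4.png

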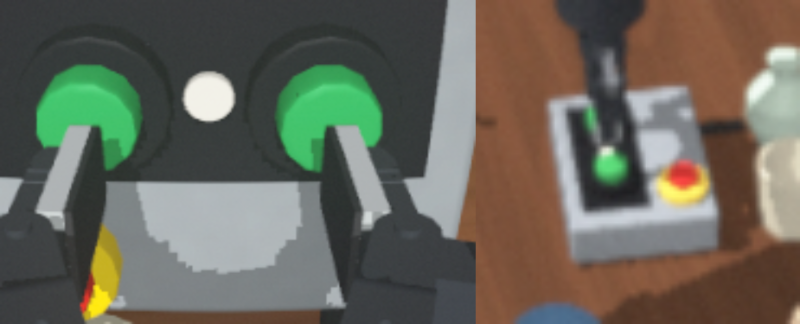

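```bash
python3 - <<'E'
from h import *
g=snap('wrist'); s=sense(); R=Rn.from_euler('xyz',s['orientation']).as_matrix()
k=800/925*2.5
for u,v in((88,118),(330,118),(88,82),(330,82),(209,97)):
    print((u,v),[np.round(plane(g,u/k+180,v/k+200,z,True)[:2],1) for z in (50,74)])
E=np.array(g['extrinsics']); f=210/np.tan(np.radians(g['vertical_fov'])/2)
for p in((11,25,20),(-11,25,20),(11,39,20),(11,-25,20),(11,-39,20)):
    w=s['tool_pos']+R@np.array(p); c=E[:3,:3]@w+E[:3,3]; t=np.arctan2(np.hypot(*c[:2]),c[2]); uv=c[:2]/np.hypot(*c[:2])*t*f+[g['cx'],g['cy']]
    print(p,np.round(w,1),np.round((uv-[180,200])*k))
print(s['tool_pos'],s['orientation'])
E
```

```text
(88, 118) [array([533.4, 182.5]), array([521.9, 188.9])]
(330, 118) [array([543.6, 253. ]), array([530.8, 250.2])]
(88, 82) [array([522. , 184.9]), array([512., 191.])]
(330, 82) [array([532. , 253.9]), array([520.6, 251. ])]
(209, 97) [array([531.5, 218.8]), array([520.2, 220.5])]
(11, 25, 20) [520.5 247.3  95.4] [329. 123.]
(-11, 25, 20) [542.2 244.2  95.5] [322. 205.]
(11, 39, 20) [522.4 261.2  95.5] [390. 121.]
(11, -25, 20) [513.4 197.8  95.3] [104. 123.]
(11, -39, 20) [511.4 184.   95.3] [ 43. 122.]
[527.76533614 220.9925947  115.37560246] [3.13917609e+00 1.31880808e-03 2.99930169e+00]
```

Fingertips are centred about the white dot. The tips are thinner than I assumed, so I'm widening a little to 56 mm and descending to just above the caps.

>>> send_rows(plan="0 0 0 0 0 0 .32;0 0 .005 0 0 0 .32;0 0 .005 0 0 0 .32;0 0 .005 0 0 0 .32;0 0 0 0 0 0 .32;0 0 0 0 0 0 .32")

```text
time_s: 8.6
tool_pos: [527.1, 220.6, 98.6]
orientation: [3.141, -0.001, 2.999]
force: [0.1, -0.3, 0.6]
gripper_width: 56.2
grasp_force: 0.0
```

```bash
python3 - <<'E'
from h import *
to(526.5,219.5,86,2.9966)
E
```

```text
t 8.6 pos [527.1 220.6  98.6] ori [ 3.141e+00 -1.000e-03  2.999e+00] F [ 0.1 -0.3  0.6] w 56.2
shift mm [ 0.4 -1.2 12.6] norm 13 turn [ 0.03 -0.07  0.15]
```

>>> send_rows(plan="0 0 .005 0 0 0 .32;0 0 .005 0 0 0 .32;0 0 .005 0 0 0 .32;0 0 0 0 0 0 .32")

```text
time_s: 8.93
tool_pos: [528.2, 221.0, 86.5]
orientation: [3.139, -0.0, 2.999]
force: [-2.9, -0.9, 19.4]
gripper_width: 56.2
grasp_force: 9.6
```

Bottomed out at 19 N, with the tips about 8 mm below the cap height. Holding and checking.

```bash
python3 - <<'E'
from h import *
g=snap('wrist'); h=snap('side')
a=cv2.resize(g['frame'][200:350,180:400],(550,375)); b=cv2.resize(h['frame'][140:215,235:310],(375,375))
cv2.imwrite('pics/w5.png',cv2.resize(np.hstack([a,b]),(800,324)))
to(526.5,219.5,86,2.9966)
E
```

```text
t 9.03 pos [528.2 221.   86.5] ori [3.139e+00 1.000e-03 2.999e+00] F [-3.2 -1.2 19.9] w 56.3
shift mm [ 1.4 -1.7  0.5] norm 2 turn [0.14 0.04 0.13]
```

View pics/w5.png

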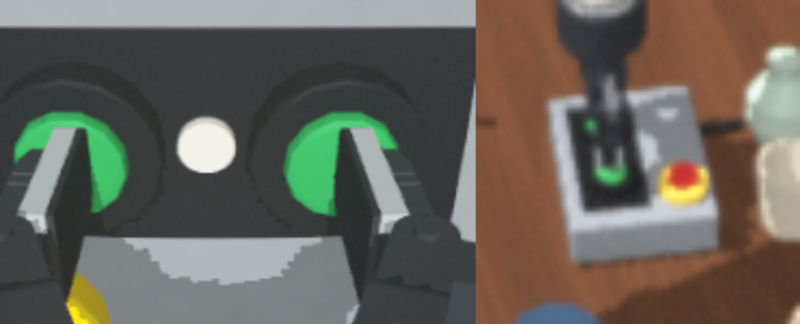

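>>> send_rows(plan="0 0 0 0 0 0 .32;0 0 0 0 0 0 .32;0 0 0 0 0 0 .32;0 0 0 0 0 0 .32;0 0 0 0 0 0 .32;0 0 0 0 0 0 .32;0 0 0 0 0 0 .32;0 0 0 0 0 0 .32;0 0 0 0 0 0 .32;0 0 0 0 0 0 .32;0 0 0 0 0 0 .32;0 0 0 0 0 0 .32")

```text
time_s: 10.03
tool_pos: [528.2, 221.0, 86.5]
orientation: [3.139, 0.001, 2.999]
force: [-3.9, -1.2, 18.9]
gripper_width: 56.6
grasp_force: 10.1
```

Both caps are down, each with a fingertip on it. I'll hold past 3 s in total, then lift straight up.

>>> send_rows(plan="0 0 0 0 0 0 .32;0 0 0 0 0 0 .32;0 0 0 0 0 0 .32;0 0 0 0 0 0 .32;0 0 0 0 0 0 .32;0 0 0 0 0 0 .32;0 0 0 0 0 0 .32;0 0 0 0 0 0 .32;0 0 0 0 0 0 .32;0 0 0 0 0 0 .32;0 0 0 0 0 0 .32;0 0 0 0 0 0 .32")

```text
time_s: 11.03
tool_pos: [528.1, 221.0, 86.5]
orientation: [3.139, 0.001, 2.999]
force: [-3.5, -0.1, 20.4]
gripper_width: 56.7
grasp_force: 10.1
```

>>> send_rows(plan="0 0 0 0 0 0 .32;0 0 0 0 0 0 .32;0 0 0 0 0 0 .32;0 0 0 0 0 0 .32;0 0 0 0 0 0 .32;0 0 0 0 0 0 .32;0 0 0 0 0 0 .32;0 0 0 0 0 0 .32;0 0 0 0 0 0 .32;0 0 0 0 0 0 .32;0 0 0 0 0 0 .32;0 0 0 0 0 0 .32")

```text
time_s: 12.03
tool_pos: [528.2, 221.0, 86.5]
orientation: [3.139, 0.001, 2.999]
force: [-3.8, -1.6, 20.1]
gripper_width: 56.3
grasp_force: 10.1
```

>>> send_rows(plan="0 0 0 0 0 0 .32;0 0 0 0 0 0 .32;0 0 0 0 0 0 .32;0 0 -.006 0 0 0 .32;0 0 -.01 0 0 0 .32;0 0 -.02 0 0 0 .32;0 0 -.03 0 0 0 .32;0 0 -.03 0 0 0 .32;0 0 -.03 0 0 0 .32;0 0 0 0 0 0 .32;0 0 0 0 0 0 .32;0 0 0 0 0 0 .32")

```text
time_s: 13.03
tool_pos: [526.9, 220.4, 209.9]
orientation: [3.141, -0.001, 2.999]
force: [-0.2, -0.2, -0.7]
gripper_width: 56.4
grasp_force: 0.0
```

```bash
python3 - <<'E'
from h import *
to(526.5,219.5,86,2.9966)
g=snap('side'); cv2.imwrite('pics/d3.png',cv2.resize(g['frame'][140:300,230:420],(760,600)))
E
```

```text
t 13.03 pos [526.9 220.4 209.9] ori [ 3.141e+00 -1.000e-03  2.999e+00] F [-0.2 -0.2 -0.7] w 56.4
shift mm [ 1.000e-01 -1.100e+00  1.239e+02] norm 124 turn [ 0.05 -0.05  0.15]
```

View pics/d3.png

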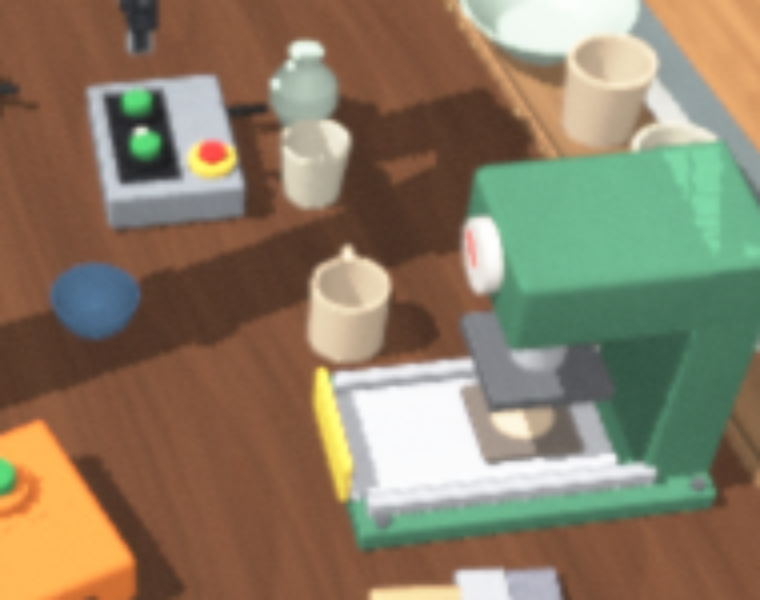

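The tray is home, both green buttons are back up, and the arm is clear with nothing else moved.

```bash
python3 -c "
from station import *
print(sign_off())"
```

```text
the job is handed in; nothing more can be done
None
```

I pushed the tray home to its hard stop, held both green buttons fully down together for just over three seconds, then released them and moved clear; the job is handed in at about 13 s, with no verdict returned.

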